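Clip the reed seat down and open the deep wind valve with the T-key

ROBOT

A 6-joint arm with a two-finger parallel gripper is mounted at the origin on the work surface. World frame = base frame: x ahead of the robot, y to its left, z up, the work surface at z = 0. Lengths are in m, angles in rad, forces in N, time in s.
With the tool pointing down it reaches from about 0.375 to 0.75 m from the base axis. Payload 9 kg.
Tool frame: the origin (TCP) lies where the fingers leave the gripper's body, on its centre line; the fingertips stand 73 mm ahead of it and the grasp point (between the pads) lies 54 mm ahead of it; z points along the fingers, y is the direction in which the jaws open and shut (so a half turn about z gives the same grasp; the last joint's range is limited). The gripper opens to 85 mm and grips with 20 to 120 N. Pads are 22 mm wide; open, the fingers measure 114 mm over their backs; the gripper's body (76 mm by 85 mm) begins 54 mm behind the grasp point. The pads swing forward as they close: fully open they stand 13 mm farther back than shut.
Start: joints at [1.057, 0.104, 0.097, 1.564, 0, 1.353], TCP at [0.175, 0.574, 0.304] pointing down, gripper open.
Joint ranges: [-2.99, 2.99], [-0.84, 1.86], [-1.1, 1.16], [-1.84, 2.11], [-1.51, 1.56], [-3.14, 3.14]. Speed limits (rad/s): [2.22, 2.22, 2.57, 3.14, 3.14, 3.14].

INTERFACE

Orientations are given as a unit quaternion [x, y, z, w].
In Python, from rig import sensors, eyes, order gives the robot as it stands. The module is installed in compiled form; this text tells all that it offers.
- The arm moves only by the tool send_rows, never from a script. Its argument "commands" is one flat list of numbers, 4 for each row, row after row: the shift along the world's x, y, z in mm, then the turn about the world's z in degrees. In form: [dx, dy, dz, spin, dx, dy, dz, spin, ...]. A call has 1 to 12 rows; each row is the pose to reach, as a shift and turn from the pose measured when the call began; what a row does not reach only later rows make up. A row lasts 1/8 s, in which the tool goes at most 62.5 mm and 10.7 degrees, less where a joint would pass 70% of its speed; a pose out of reach is approached as far as the arm can. A call with a gripper value outside its range is refused whole. "claw" is the opening, from 0 (shut) to 1 (fully open), set as the call begins (left out, the last holds). The fingers move at their own pace and stop on an object; "grip_force" is the grip in N (left out, the last holds). Time passes only in rows, so rows that repeat a pose let the fingers close. It gives the time, the measured TCP pose, the force and the opening at its end, in the units of the state.
- sensors.state(): the state, without advancing time (a new reading comes with each control period).
- eyes.capture(name): name is "scene" or "top" or "wrist"; returns the picture (480x640x3 uint8, red, green, blue); there is no depth.
- eyes.camera_params(name): a dict with "intrinsics" (3x3 intrinsics, pixels), "extrinsics" (4x4, takes a point from world to camera coordinates); the wrist camera has in their place "tool_from_camera" (4x4, takes a point from camera to tool coordinates, whose origin is the TCP and whose axes are the flange's). Camera axes: x right, y up, looking along -z (the intrinsics and any distortion apply to the point x, -y, -z); pixel columns grow to the right and rows downward; lengths in m; the calibration is good to about 2 mm. A picture is of the moment at which its call begins: read the wrist's pose just before it. camera_params takes no time and is no camera call.
- order.job_done(): hands the job in, once; it reports no verdict.
The state is a dict: "time": time; "joint_pos": joint angles; "dq": joint speeds; "joint_efforts": joint torques, N m; "tool_pos": TCP position; "tcp_rot": TCP orientation; "force": force on the tool from outside, world axes, zero at the start; "wrist_torque": the same for the moment, N m; "grip_width": finger opening in m.
Only numpy, scipy, OpenCV 4.12 (cv2) and the standard library are available. Lean on these libraries where they do the work, as an engineer would, in place of code of your own. Each camera call takes 0.05 s, during which the arm holds its last target.

TASK

Get the tuning station ready to sound the reed. First press the hinged reed seat down until both its clip arms snap under the chest's lip and it stays shut; then take the T-key from its block, lower it down the deep shaft onto the square valve stem and turn it anticlockwise (seen from above) until the valve is fully open against its stop. Leave the key standing upright on the stem, and do not disturb the other things on the bench.

Things in the scene. Friction and masses are not known exactly. Their poses are not given: they have to be found in the camera images.
- station: Fixed grey metal wind chest. Origin: centre of underside; x to its back, y to its left, z up. Chest x -62 to 90, y -125 to 125 mm, 95 mm high; a 45 mm high apron reaches to x -112 and carries a chrome push button (not needed) at y -75. Reed seat on the left half of the top, key shaft on the right. A 6 mm thick, 110 mm long lip overhangs the chest's top front edge, below the seat's edge.
- seat (a joint): Seat angle, rad: 0 = pressed right down, level; grows as its front edge rises (0.45 to 0.78 at the start). A spring lifts it (about 1.5 N at the front edge) unless clipped; clipped, it rests near 0.02. The two steel clip arms at its front edge, 36 mm either side of the middle, snap under the lip when the thumb pad is pressed with 5 to 12 N to within 2 mm of angle 0.
- seat_thumb (a point): Centre of the top of the black thumb pad (26 mm across, 3 mm high) on the reed seat, which is an aluminium plate 124 mm from hinge to front edge, 104 mm wide, 6 mm thick, with a brass reed on it. The point is 108 mm from the hinge, 6 mm above the plate's mid-plane and moves with the seat; at angle 0 it is at x -46, y 55, z 108 mm in the station's frame.
- seat_hinge (a point): Middle of the seat's hinge axis (in the plate's mid-plane), which runs along the station's y at the back of the seat; in the station's frame x 62, y 55, z 102 mm.
- shaft_mouth (a point): Centre of the mouth of the key shaft, 107 mm above the bench, at x 10, y -68 mm in the station's frame: a vertical round bore 42 mm across, in a steel collar 72 mm across that stands 12 mm above the chest. Its floor, a flat shoulder round the stem, is 89 mm below the mouth.
- stem_foot (a point): Foot of the brass valve stem on the shaft's axis, at the shoulder on the shaft's floor, 18 mm above the bench; it does not turn. The stem is 14 mm square and rises 16 mm from the shoulder, with an 8 mm conical point on top (tip 65 mm below the mouth).
- stem (a joint): Angle of the valve stem, rad, growing anticlockwise seen from above. 0 = shut, flats parallel to the station's x and y; 1.25 = fully open, a firm stop. Starts between 0 and 0.3. Turns stiffly (0.07 N m) and stays where it is left.
- key: T-key, 152 mm tall, 0.2 kg, in its block. Origin: centre of the open bottom end; z up, x along the cross bar. Bar: rosewood, brass ends, 90 x 16 (y) x 20 mm high. Steel shank 12 mm across. Square socket at the bottom: outside 22 mm, inside 16.5 mm, sides along the key's x and y, 27 mm deep; fits the stem at any of four quarter turns with 0.2 rad play each way; its end then stands on the shoulder.
- key_bar (a point): Centre of the T-key's cross bar, 142 mm above the key's origin. Best grip: here, from above, across the bar's 16 mm width.
- key_stand: Fixed beech block, 84 x 84 mm, 62 mm high, origin at the centre of its underside; the T-key stands in a bore 37 mm across and 50 mm deep in its middle (key's origin 12 mm above the bench). It may be left or right of the station.
- reed_block: Loose nickel-plated reed block, 85 x 50 x 38 mm, origin at the centre of its underside. Leave it alone.
- end_plate: Loose hexagonal rosewood end plate, 176 mm over the corners, 9 mm thick, lying flat, origin at the centre of its underside. Leave it alone.
- hammer: Loose jeweller's hammer with brass head, 190 mm long, lying along its x axis, handle towards -x. Leave it alone.
- celluloid: Loose tortoiseshell-finish celluloid button, 32 mm across, 14 mm high, origin at the centre of its underside. Leave it alone.
Mind the look-alikes: they are no part of the job. Leave any green or purple look-alike of the key alone.

How it is judged:
By the outcome, as a careful person would: the job done as asked, in the order asked, and still so for the second after the job is handed in, with the robot touching nothing.
It also fails if it takes over 61 s, if anything falls off the work surface, if the arm or the gripper's body presses on something with over 40 N, if the wrist force passes 120 N, or if a joint passes its speed limit or range.

## Working session

There is one attempt and no reset: what is moved stays moved. The work goes in short steps, Python scripts to look and compute and a tool call to move; the robot and the scene stay as the last step left them, time stands still between calls to the robot, and variables do not carry over. Pictures are saved under pics/ and viewed, and the job is handed in when it is done.

Besides the shell and the picture viewer there is one more tool, called after ">>>" as a command line: name --argument value ..., lists and objects as JSON in quotes. send_rows: Moves the arm, as the interface text tells. Its arguments: {"type":"object","properties":{"commands":{"type":"array","items":{"type":"number"}},"claw":{"type":"number"},"grip_force":{"type":"number"}},"required":["commands"]}

```bash
mkdir -p pics; ls
python3 - <<'E'
from rig import sensors, eyes, order
import cv2,numpy as np
np.set_printoptions(precision=4,suppress=True)
s=sensors.state();print(s)
for n in ["scene","top","wrist"]:
    print(n,eyes.camera_params(n))
    cv2.imwrite(f"pics/{n}0.png",eyes.capture(n)[:,:,::-1])
E
```

```text
pics
{'time': 0.0, 'joint_pos': array([1.0573, 0.1047, 0.0965, 1.5639, 0.    , 1.3531]), 'dq': array([ 0.0014,  0.0021,  0.0018, -0.0001, -0.0022,  0.003 ]), 'joint_efforts': array([  0.    , -55.6932,  50.3653,   0.0166,  -0.0004,  -0.    ]), 'tool_pos': array([0.1748, 0.5737, 0.3031]), 'tcp_rot': array([ 0.1473,  0.9891, -0.0006, -0.0002]), 'force': array([-0.5319, -0.3832, -0.2853]), 'wrist_torque': array([ 0.0039,  0.0284, -0.012 ]), 'grip_width': 0.08527665301116506}
scene {'intrinsics': array([[436.0177,   0.    , 313.5335],
       [  0.    , 436.0177, 248.5204],
       [  0.    ,   0.    ,   1.    ]]), 'extrinsics': array([[-0.7742,  0.6329,  0.0087,  0.3883],
       [-0.4701, -0.5841,  0.6617,  0.1724],
       [ 0.4239,  0.5082,  0.7497, -1.3757],
       [ 0.    ,  0.    ,  0.    ,  1.    ]])}
top {'intrinsics': array([[510.948 ,   0.    , 325.845 ],
       [  0.    , 510.948 , 244.8717],
       [  0.    ,   0.    ,   1.    ]]), 'extrinsics': array([[-0.0882, -0.9961, -0.0052,  0.055 ],
       [ 0.976 , -0.0874,  0.1996, -0.5043],
       [-0.1993,  0.0125,  0.9799, -1.0722],
       [ 0.    ,  0.    ,  0.    ,  1.    ]])}
wrist {'intrinsics': array([[424.0619,   0.    , 318.2901],
       [  0.    , 424.0619, 239.608 ],
       [  0.    ,   0.    ,   1.    ]]), 'tool_from_camera': array([[-0.0013,  0.9461,  0.3239,  0.0842],
       [ 1.    ,  0.0012,  0.0006, -0.0002],
       [ 0.0002,  0.3239, -0.9461, -0.0702],
       [ 0.    ,  0.    ,  0.    ,  1.    ]])}
```

View pics/scene0.png

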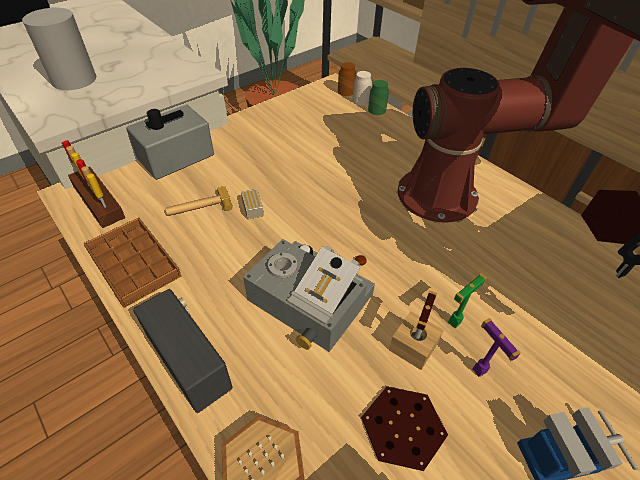

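View pics/top0.png

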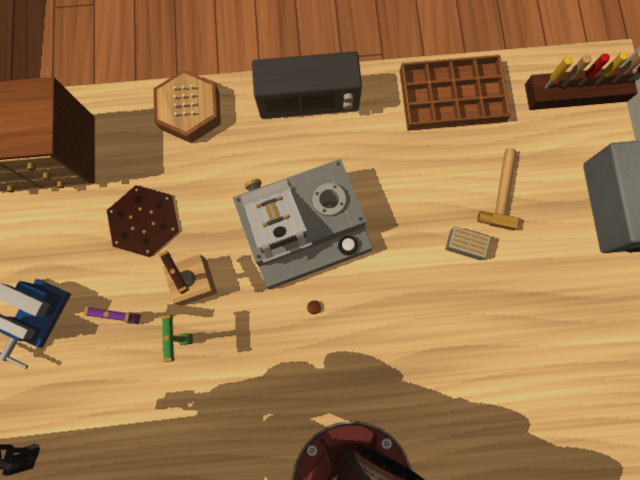

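View pics/wrist0.png

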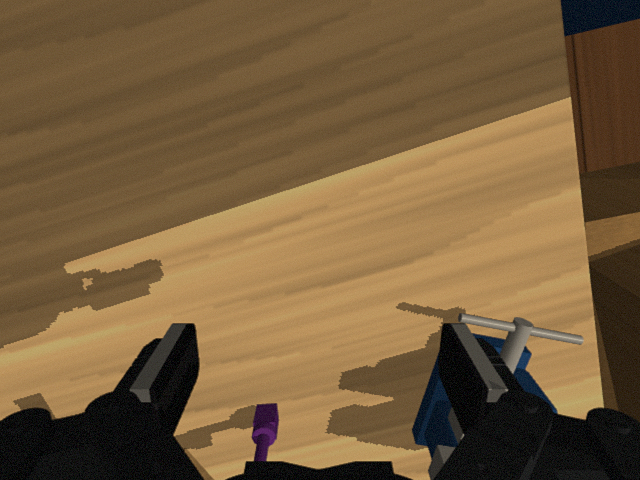

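```bash
cat > h.py <<'E'
import numpy as np, cv2
from rig import sensors, eyes, order
from scipy.spatial.transform import Rotation as R
np.set_printoptions(precision=4,suppress=True)
def cam(n,st=None):
    p=eyes.camera_params(n);K=p["intrinsics"]
    if n=="wrist":
        st=st or sensors.state()
        T=np.eye(4);T[:3,:3]=R.from_quat(st["tcp_rot"]).as_matrix();T[:3,3]=st["tool_pos"]
        E=np.linalg.inv(T@p["tool_from_camera"])
    else:E=p["extrinsics"]
    return K,E
def proj(c,P):
    K,E=c;q=E[:3,:3]@np.asarray(P,float)+E[:3,3];q=K@(q*[1,-1,-1]);return q[:2]/q[2]
def ray(c,uv):
    K,E=c;d=np.linalg.inv(K)@[uv[0],uv[1],1];d=d*[1,-1,-1]
    return -E[:3,:3].T@E[:3,3],E[:3,:3].T@d
def onz(c,uv,z):
    o,d=ray(c,uv);return o+d*(z-o[2])/d[2]
def tri(pairs):
    A=np.zeros((3,3));b=np.zeros(3)
    for c,uv in pairs:
        o,d=ray(c,uv);d=d/np.linalg.norm(d);M=np.eye(3)-np.outer(d,d);A+=M;b+=M@o
    return np.linalg.solve(A,b)
def crop(img,x0,y0,x1,y1,k,name):
    cv2.imwrite("pics/"+name,cv2.resize(img[y0:y1,x0:x1],None,fx=k,fy=k,interpolation=cv2.INTER_CUBIC))
E
python3 - <<'E'
from h import *
t=cv2.imread("pics/top0.png");s=cv2.imread("pics/scene0.png")
crop(t,225,150,385,290,5,"t_st.png");crop(t,80,240,230,370,5,"t_key.png");crop(s,235,230,385,355,5,"s_st.png");crop(s,380,265,530,385,5,"s_key.png")
E
```

```text
(no output)
```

View pics/t_st.png

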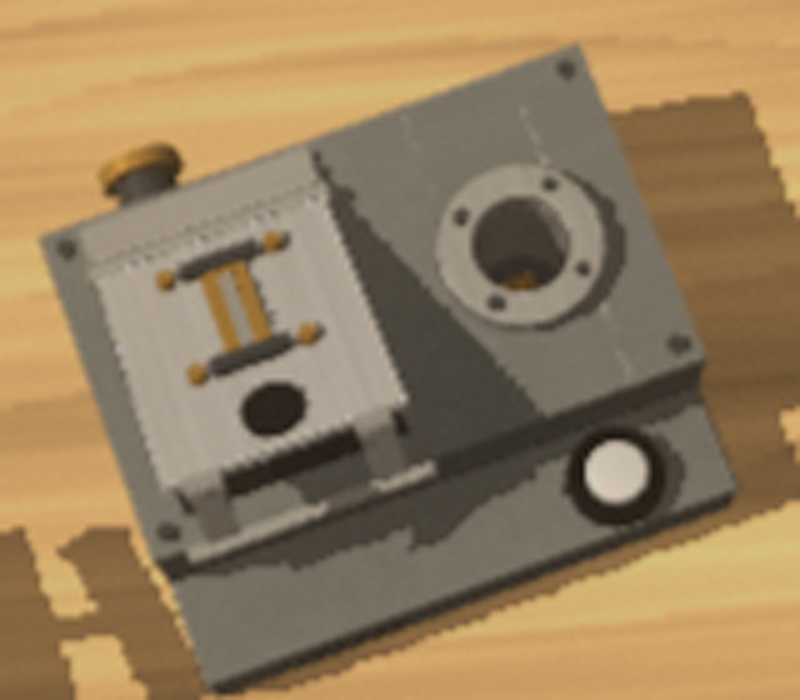

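View pics/t_key.png

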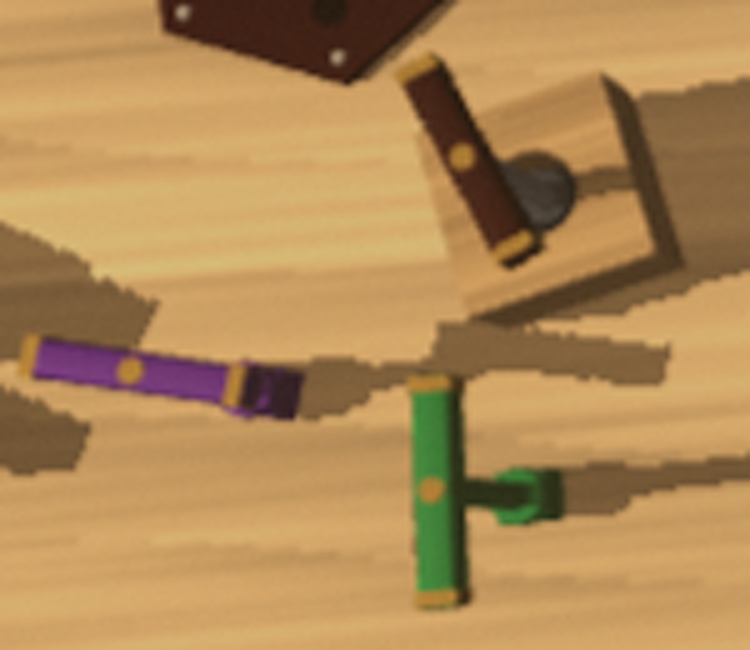

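View pics/s_st.png

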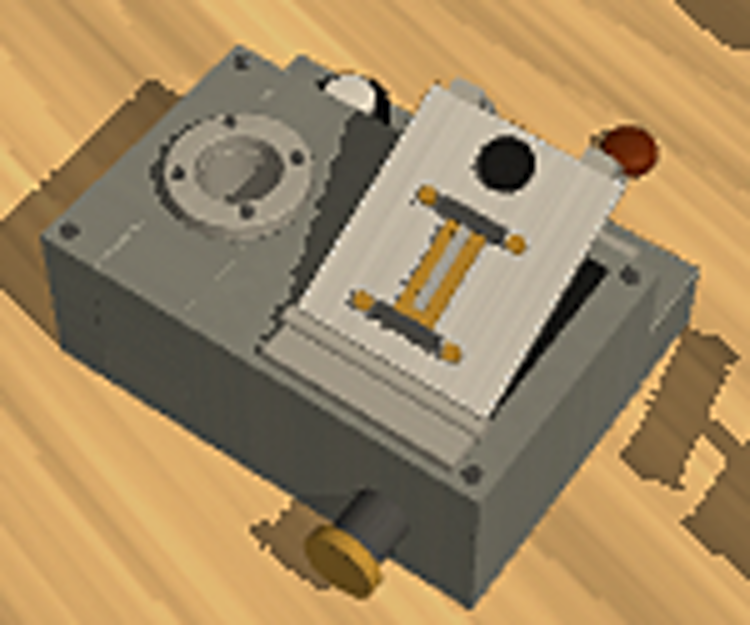

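View pics/s_key.png

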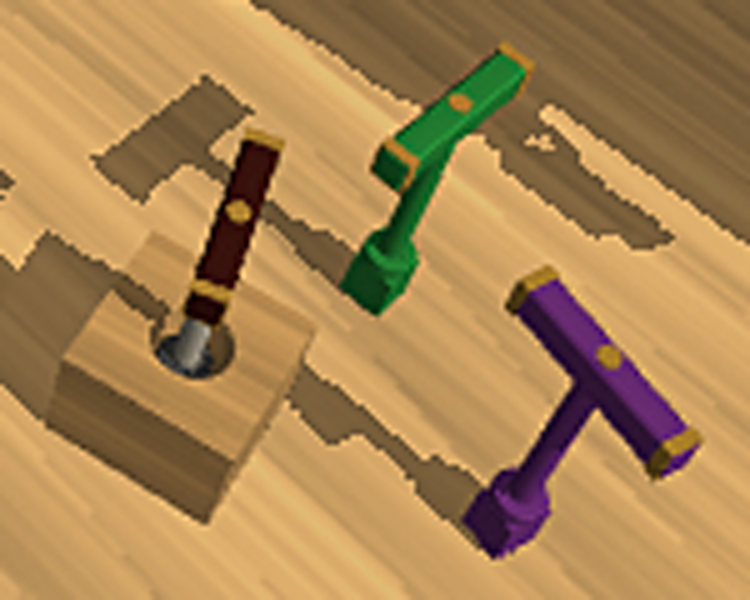

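```bash
cat > m.py <<'E'
from h import *
from scipy.optimize import least_squares
ct,cs=cam("top"),cam("scene")
T=lambda x,y,o:np.array([o[0]+x/5-.4,o[1]+y/5-.4])
ot,os_=(225,150),(235,230)
obs=[(ct,T(40,238,ot),(90,125,95)),(ct,T(578,45,ot),(90,-125,95)),(ct,T(705,362,ot),(-62,-125,95)),(ct,T(212,690,ot),(-112,125,45)),(ct,T(735,495,ot),(-112,-125,45)),(ct,T(521,245,ot),(10,-68,107)),
(cs,T(42,237,os_),(90,-125,95)),(cs,T(475,497,os_),(90,125,95)),(cs,T(697,268,os_),(-62,125,95)),(cs,T(237,47,os_),(-62,-125,95)),(cs,T(234,172,os_),(10,-68,107))]
def W(p,q):
    c,s=np.cos(p[2]),np.sin(p[2]);q=np.array(q)/1000.
    return np.array([p[0]+c*q[0]-s*q[1],p[1]+s*q[0]+c*q[1],q[2]])
f=lambda p:np.concatenate([proj(c,W(p,q))-uv for c,uv,q in obs])
for nm,sel in(("all",obs),("top",obs[:6]),("scene",obs[6:])):
    obs=sel;r=least_squares(f,[.5,.08,.3],loss="soft_l1");print(nm,r.x,np.degrees(r.x[2]));print(r.fun.reshape(-1,2) if 0 else f(r.x).reshape(-1,2).round(1).tolist())
    if nm=="all":p=r.x
th=[(ct,T(273,408,ot)),(cs,T(505,163,os_))]
tp=tri(th);print("thumb",tp)
def thumb(a):
    # from hinge 62,55,102 ; radial -x
    c,s=np.cos(a),np.sin(a);return W(p,(62-108*c+6*s*1,55,102+108*s+6*c))
a=least_squares(lambda a:np.concatenate([proj(c,thumb(a[0]))-uv for c,uv in th]),[.5]);print("ang",a.x,a.fun,thumb(a.x[0]))
for n,q in dict(shaft=(10,-68,107),thumb0=(-46,55,108),hinge=(62,55,102)).items():print(n,W(p,q))
kt,ks=(80,240),(380,265)
print("bar c",tri([(ct,T(462,157,kt)),(cs,T(238,210,ks))]))
for z in (.154,.164):print(onz(ct,T(462,157,kt),z),onz(cs,T(238,210,ks),z))
e=[onz(ct,T(x,y,kt),.164) for x,y in((417,66),(512,247))];d=e[0]-e[1];print("bar ends",e,np.degrees(np.arctan2(d[1],d[0])),np.linalg.norm(d))
print("stand corners t",[onz(ct,T(x,y,kt),.062)[:2].tolist() for x,y in((602,73),(657,250),(470,315))])
print("bore t",onz(ct,T(537,190,kt),.062),"s",onz(cs,T(193,336,ks),.062))
print("stand corners s",[onz(cs,T(x,y,ks),.062)[:2].tolist() for x,y in((62,362),(238,460),(315,328),(150,235))])
print("green",tri([(ct,T(431,490,kt)),(cs,T(460,103,ks))]),"purple",tri([(ct,T(130,370,kt)),(cs,T(610,356,ks))]))
E
python3 m.py
```

```text
all [0.5672 0.0583 0.2726] 15.619420036532969
[[-0.7, 0.2], [0.1, -0.2], [0.3, -0.5], [-1.3, -0.0], [1.0, -1.0], [0.1, 0.0], [-0.1, -0.7], [1.3, 0.7], [-7.2, 0.4], [0.4, -1.0], [1.1, -1.3]]
top [0.5668 0.0583 0.2696] 15.445947747477772
[[-0.6, 0.2], [0.3, 0.1], [0.3, -0.1], [-1.5, 0.0], [0.9, -0.6], [0.1, 0.3]]
scene [0.5682 0.0586 0.2794] 16.010215475908314
[[-0.4, -0.0], [1.5, 1.0], [-7.4, 0.3], [-0.2, -0.6], [0.8, -0.9]]
thumb [0.5224 0.1021 0.1539]
ang [0.4642] [-0.3706  0.1933  0.385  -0.5171] [0.5217 0.1027 0.1557]
shaft [ 0.5952 -0.0045  0.107 ]
thumb0 [0.5081 0.0989 0.108 ]
hinge [0.6121 0.1279 0.102 ]
bar c [0.4592 0.3158 0.1637]
[0.4609 0.3186 0.154 ] [0.4527 0.3127 0.154 ]
[0.4591 0.3157 0.164 ] [0.4595 0.3159 0.164 ]
bar ends [array([0.497 , 0.3324, 0.164 ]), array([0.4221, 0.2973, 0.164 ])] 25.064284609272427 0.08269796799116728
stand corners t [[0.508773137916662, 0.2841344359440861], [0.42958753297705166, 0.2636660312597956], [0.4088955877829026, 0.34433501968747526]]
bore t [0.4601 0.314  0.062 ] s [0.458  0.3155 0.062 ]
stand corners s [[0.513193492445383, 0.2878182100177494], [0.48891899559800256, 0.3686002512862911], [0.41228414485369846, 0.34727975402892763], [0.4331484477369637, 0.2669778673517946]]
green [0.3324 0.3354 0.1507] purple [0.3888 0.4512 0.1513]
```

>>> send_rows --commands '[360,-222,0,42,360,-222,0,42,360,-222,0,42,360,-222,0,42,360,-222,0,42,360,-222,0,42,360,-222,0,42,360,-222,0,42,360,-222,0,42,360,-222,0,42]'

```text
time: 1.4
tool_pos: [0.5338, 0.3527, 0.3035]
tcp_rot: [-0.218, 0.976, -0.0, -0.0]
force: [-0.0, 0.2, -0.6]
grip_width: 0.085
```

Run:
```python
from h import *
import pickle
s=sensors.state();im=eyes.capture("wrist");print(s["time"],s["tool_pos"],s["tcp_rot"],s["joint_pos"],s["force"],s["dq"])
pickle.dump((s,im),open("w1.pkl","wb"));cv2.imwrite("pics/w1.png",im[:,:,::-1])
```

```text
1.4 [0.5338 0.3527 0.3035] [-0.2176  0.976  -0.0004 -0.    ] [ 0.3802  0.2285  0.2335  1.576  -0.0008 -0.0586] [-0.0304  0.1512 -0.6145] [ 0.0059 -0.0051 -0.002  -0.0002 -0.0015 -0.0001]
```

View pics/w1.png

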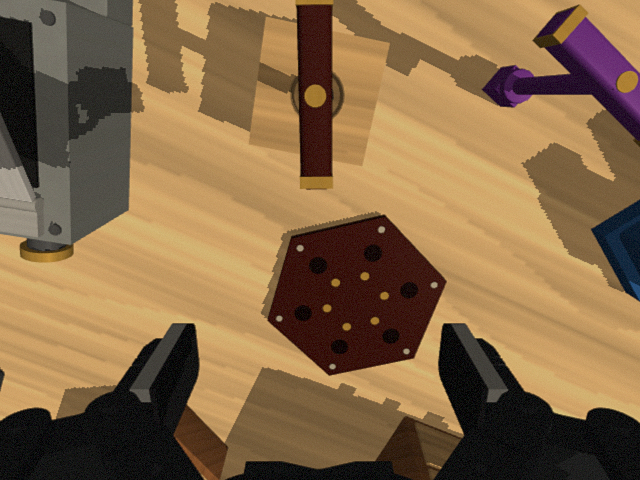

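Run:
```python
from h import *
import pickle
s,im=pickle.load(open("w1.pkl","rb"));c=cam("wrist",s)
hs=cv2.cvtColor(im,cv2.COLOR_RGB2HSV)
print(onz(c,(315,96),.164))
a,b=onz(c,(315.5,187),.164),onz(c,(315,2),.164);d=a-b;print(a,b,np.degrees(np.arctan2(d[1],d[0])),np.linalg.norm(d))
# bar edges columns by row
for r in(20,50,140,170):
    m=(im[r,260:370].astype(int).sum(1)<200)&(im[r,260:370,0]>im[r,260:370,2]+10);i=np.where(m)[0]+260;print(r,i.min(),i.max(),np.median(i))
```

```text
[0.4588 0.316  0.164 ]
[0.4979 0.3344 0.164 ] [0.4234 0.2995 0.164 ] 25.096494205305703 0.08227790622428734
20 297 331 314.0
50 298 331 314.5
140 300 331 315.5
170 301 331 316.0
```

>>> send_rows --commands '[137,-322,0,0,137,-322,0,0,137,-322,0,0,137,-322,0,0,137,-322,0,0,137,-322,0,0,137,-322,0,0,137,-322,0,0]'

```text
time: 2.45
tool_pos: [0.6704, 0.0321, 0.3038]
tcp_rot: [-0.218, 0.976, -0.0, 0.0]
force: [-0.2, 0.3, -0.3]
grip_width: 0.0856
```

Run:
```python
from h import *
import pickle
s=sensors.state();im=eyes.capture("wrist");print(s["time"],s["tool_pos"],s["tcp_rot"],s["joint_pos"],s["force"],s["dq"])
pickle.dump((s,im),open("w2.pkl","wb"));cv2.imwrite("pics/w2.png",im[:,:,::-1])
```

```text
2.45 [0.6704 0.0321 0.3038] [-0.2183  0.9759 -0.0003  0.0001] [-0.1463  0.3295  0.352   1.593  -0.0004 -0.5865] [-0.2375  0.3388 -0.285 ] [ 0.0154 -0.0078 -0.004  -0.0003 -0.0022 -0.003 ]
```

View pics/w2.png

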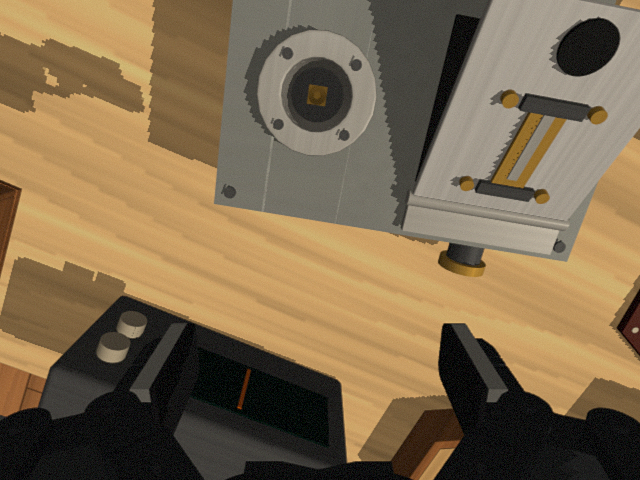

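Run:
```python
from h import *
import pickle
s,im=pickle.load(open("w2.pkl","rb"));c=cam("wrist",s)
crop(im[:,:,::-1],250,22,390,162,5,"w2z.png")
sub=im[60:135,280:355].astype(int)
m=((sub[:,:,0]-sub[:,:,2])>25).astype(np.uint8)
n,l,st,ce=cv2.connectedComponentsWithStats(m);k=1+np.argmax(st[1:,4]);print(st[k],ce[k]+[280,60])
pts=cv2.findContours((l==k).astype(np.uint8),cv2.RETR_EXTERNAL,cv2.CHAIN_APPROX_NONE)[0][0][:,0]+[280,60]
r=cv2.minAreaRect(pts.astype(np.float32));print(r);B=cv2.boxPoints(r)
Q=[onz(c,b,.034) for b in B]
for i in range(4):
    d=Q[(i+1)%4]-Q[i];print(Q[i],np.degrees(np.arctan2(d[1],d[0]))%90,np.linalg.norm(d))
print("ctr",onz(c,r[0],.034))
# collar ellipse
g=im.astype(int).sum(2)
ctr=onz(c,(316.5,92),.107);print("collar",ctr)
print("station axis in img: back edge",[onz(c,p,.095) for p in((215,203),(567,262))])
```

```text
[ 27  24  21  22 376] [316.6968  94.7846]
((316.65997314453125, 94.87999725341797), (19.091882705688477, 19.940412521362305), 8.130102157592773)
[ 0.6041 -0.0095  0.034 ] 16.076847806451553 0.014329165262068148
[ 0.5904 -0.0135  0.034 ] 17.496349874076984 0.014368280034790782
[0.586  0.0002 0.034 ] 16.902055870872406 0.014353533723741539
[0.5998 0.0044 0.034 ] 17.38629906942704 0.014574397717044706
ctr [ 0.595  -0.0046  0.034 ]
collar [ 0.5934 -0.0051  0.107 ]
station axis in img: back edge [array([ 0.6867, -0.0373,  0.095 ]), array([0.621 , 0.2035, 0.095 ])]
```

View pics/w2z.png

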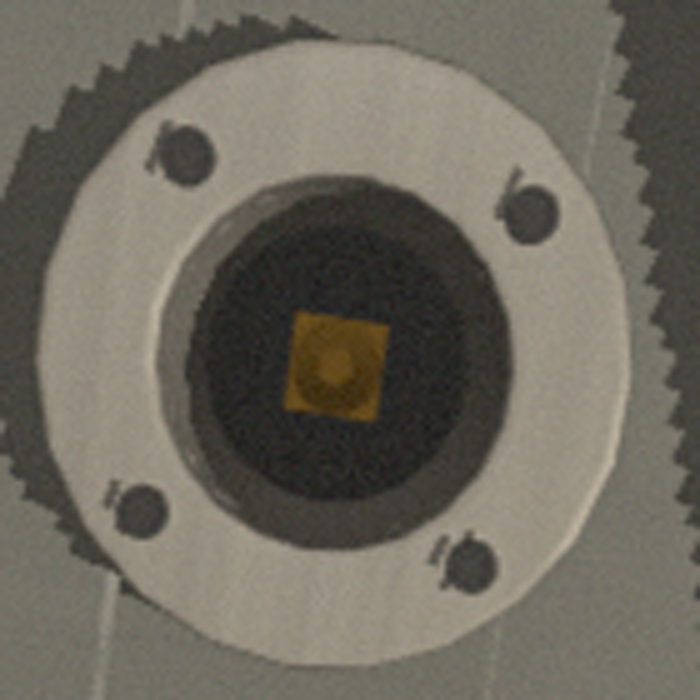

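>>> send_rows --commands '[-150,70,-44,-10,-150,70,-44,-10,-150,70,-44,-10,-150,70,-44,-10,-150,70,-44,-10,-150,70,-44,-10,-150,70,-44,-10]' --claw 0

```text
time: 3.38
tool_pos: [0.5211, 0.1022, 0.2602]
tcp_rot: [-0.133, 0.991, -0.0, 0.0]
force: [-1.0, -0.6, -0.5]
grip_width: -0.0
```

Run:
```python
from h import *
import pickle
s,im=pickle.load(open("w2.pkl","rb"));c=cam("wrist",s)
print("thumb w2",onz(c,(588,47),.1555), "tri",tri([(c,(588,47)),(cam("top"),(279.2,231.2)),(cam("scene"),(335.6,262.2))]))
s=sensors.state();print(s["tool_pos"],s["force"],s["grip_width"])
im=eyes.capture("scene");crop(im[:,:,::-1],230,170,430,330,4,"s2.png")
```

```text
thumb w2 [0.5211 0.1024 0.1555] tri [0.5219 0.1023 0.1548]
[0.5211 0.1022 0.2602] [-0.9604 -0.5593 -0.5356] -3.050476187680308e-05
```

View pics/s2.png

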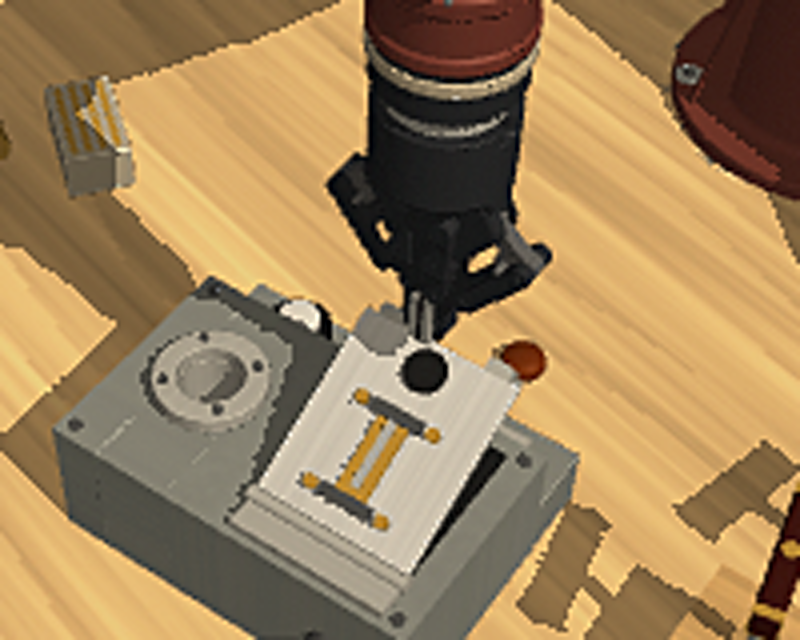

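>>> send_rows --commands '[0,0,-20,0,0,0,-28,0,-1,0,-33,0,-2,0,-38,0,-3,-1,-43,0,-5,-1,-48,0,-7,-2,-53,0,-9,-2,-58,0,-10,-3,-63,0,-11,-3,-66,0,-11,-3,-69,0,-11,-3,-69,0]'

```text
time: 4.92
tool_pos: [0.5098, 0.099, 0.1911]
tcp_rot: [-0.132, 0.991, -0.0, 0.0]
force: [-0.9, -0.5, 2.6]
grip_width: -0.0001
```

>>> send_rows --commands '[0,0,-2,0,-1,0,-4,0,-1,0,-5,0,-1,0,-6,0,-1,0,-7,0,-1,0,-7,0]'

```text
time: 5.68
tool_pos: [0.5087, 0.099, 0.1837]
tcp_rot: [-0.132, 0.991, -0.0, -0.0]
force: [-0.9, 0.3, 0.2]
grip_width: -0.0003
```

>>> send_rows --commands '[0,0,-1,0,0,0,-2,0,0,0,-3,0,0,0,-3,0]'

```text
time: 6.18
tool_pos: [0.5085, 0.0991, 0.1807]
tcp_rot: [-0.132, 0.991, -0.0, -0.0]
force: [-0.3, -0.2, 2.1]
grip_width: -0.0
```

Run:
```python
from h import *
s=sensors.state();print(s["tool_pos"],s["force"],s["grip_width"])
im=eyes.capture("scene");crop(im[:,:,::-1],230,170,430,330,4,"s3.png")
```

```text
[0.5085 0.0991 0.1807] [-0.2708 -0.2013  2.0647] -9.374642064245179e-06
```

View pics/s3.png

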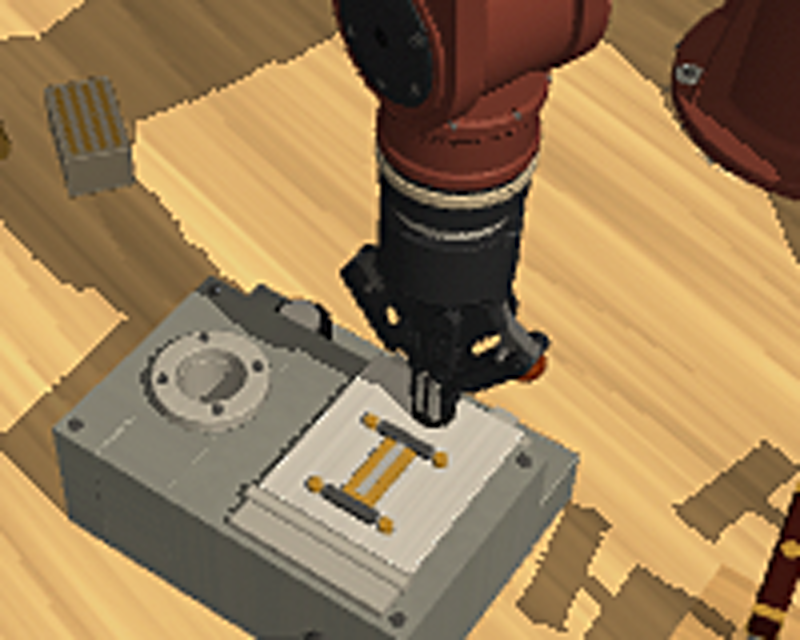

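>>> send_rows --commands '[0,0,-1,0,0,0,-1,0]'

```text
time: 6.48
tool_pos: [0.5084, 0.0991, 0.1805]
tcp_rot: [-0.132, 0.991, -0.0, -0.0]
force: [-3.7, -1.3, 9.7]
grip_width: 0.0001
```

Firm at about 10 N; the seat is at its bottom. I'll lift and check that it stays shut.

>>> send_rows --commands '[0,0,20,0,0,0,60,0,0,0,90,0,-60,140,115,10,-60,140,115,10,-60,140,115,10,-60,140,115,10]'

```text
time: 7.35
tool_pos: [0.4477, 0.2407, 0.2958]
tcp_rot: [-0.22, 0.976, -0.0, -0.0]
force: [0.2, -0.2, -0.5]
grip_width: 0.0003
```

Run:
```python
from h import *
s=sensors.state();print(s["time"],s["tool_pos"],s["force"],s["grip_width"],s["joint_pos"])
im=eyes.capture("scene");crop(im[:,:,::-1],230,200,390,360,4,"s4.png")
im=eyes.capture("top");crop(im[:,:,::-1],225,150,385,290,5,"t4.png")
```

```text
7.35 [0.4477 0.2407 0.2958] [ 0.1947 -0.2493 -0.5205] 0.00034062135483901027 [ 0.2358 -0.1776 -0.1929  1.5556 -0.0005 -0.2077]
```

View pics/s4.png

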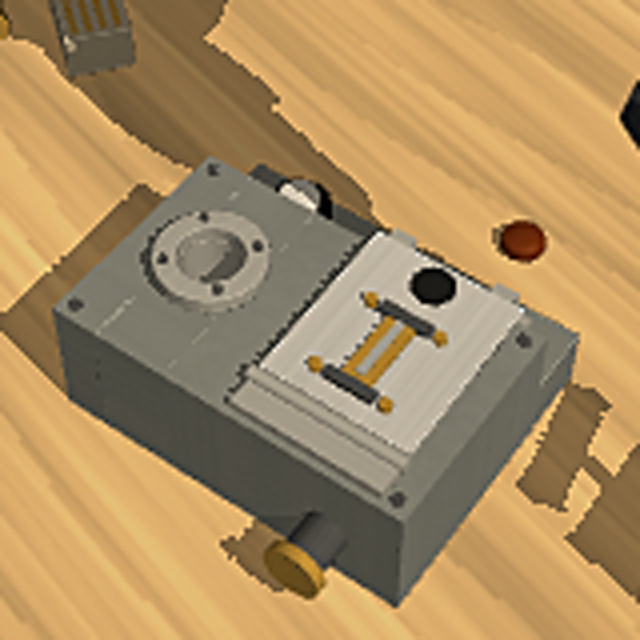

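View pics/t4.png

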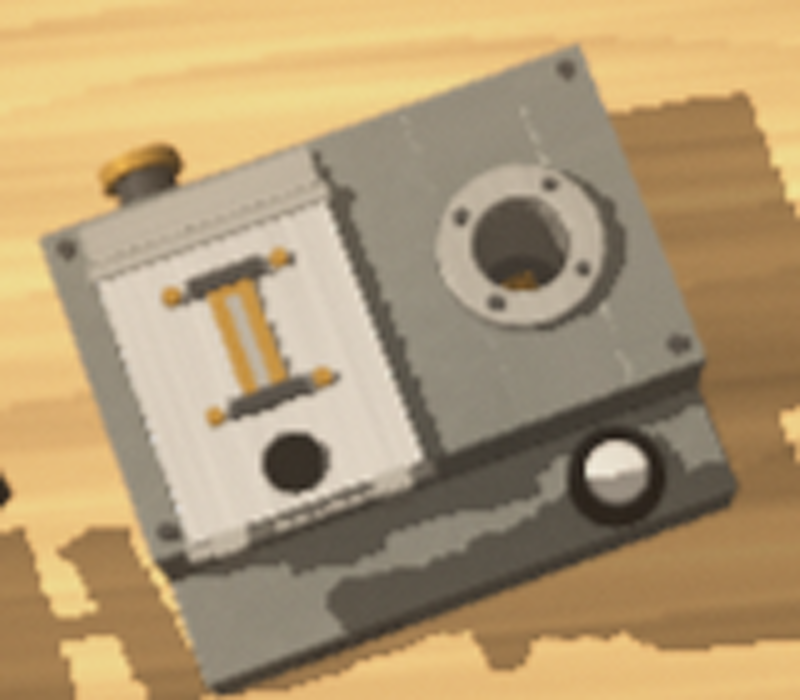

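>>> send_rows --commands '[11,75,0,0,11,75,0,0,11,75,0,0,11,75,-20,0,11,75,-45,0,11,75,-65,0,11,75,-80,0,11,75,-88,0,11,75,-88,0,11,75,-88,0]' --claw 0.6

```text
time: 8.7
tool_pos: [0.4598, 0.3141, 0.2079]
tcp_rot: [-0.219, 0.976, -0.0, 0.0]
force: [0.2, -0.3, 1.2]
grip_width: 0.0515
```

Run:
```python
from h import *
s=sensors.state();print(s["time"],s["tool_pos"],s["force"],s["grip_width"],s["joint_pos"])
im=eyes.capture("scene");crop(im[:,:,::-1],350,200,550,360,4,"s5.png")
im=eyes.capture("wrist");cv2.imwrite("pics/w5.png",im[:,:,::-1])
p=(.5672,.0583,.2726)
ct=cam("top")
for a in (0,.02,.05,.1):
    c,q=np.cos(a),np.sin(a);X=np.array([62-108*c+6*q,55,102+108*q+6*c])/1e3
    print(a,proj(ct,[p[0]+np.cos(p[2])*X[0]-np.sin(p[2])*X[1],p[1]+np.sin(p[2])*X[0]+np.cos(p[2])*X[1],X[2]]),"obs 283.8 242.0")
```

```text
8.7 [0.4598 0.3141 0.2079] [ 0.1912 -0.2818  1.2349] 0.051519020742864394 [ 0.3648 -0.0235 -0.2075  1.3868 -0.001  -0.0762]
0 [283.2672 242.7344] obs 283.8 242.0
0.02 [283.1542 242.461 ] obs 283.8 242.0
0.05 [282.971 242.014] obs 283.8 242.0
0.1 [282.6293 241.1704] obs 283.8 242.0
```

View pics/s5.png

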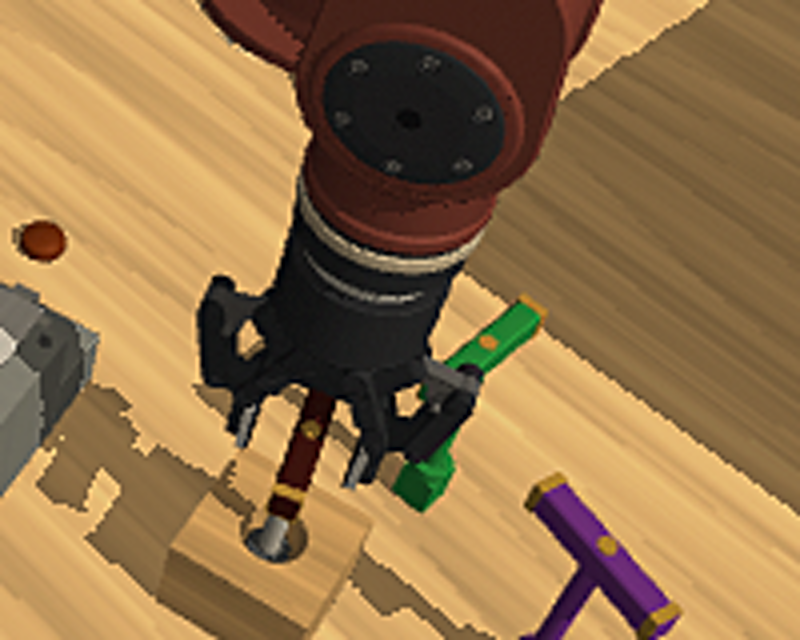

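View pics/w5.png

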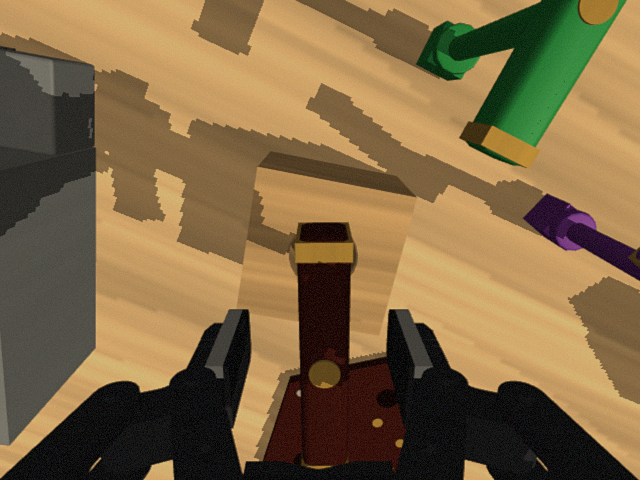

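>>> send_rows --commands '[-1,2,0,0,-1,2,0,0]'

```text
time: 9.05
tool_pos: [0.4588, 0.3164, 0.2082]
tcp_rot: [-0.219, 0.976, -0.0, 0.0]
force: [0.6, 1.0, 0.9]
grip_width: 0.0512
```

>>> send_rows --commands '[0,0,0,0,0,0,0,0,0,0,0,0,0,0,0,0,0,0,0,0,0,0,0,0]' --claw 0 --grip_force 80

```text
time: 9.8
tool_pos: [0.459, 0.3164, 0.2084]
tcp_rot: [-0.219, 0.976, -0.0, 0.001]
force: [1.0, -0.4, 3.1]
grip_width: 0.0147
```

>>> send_rows --commands '[0,0,30,0,0,0,70,0,0,0,110,0,0,0,140,0,0,0,140,0]'

```text
time: 10.42
tool_pos: [0.4596, 0.3166, 0.3502]
tcp_rot: [-0.219, 0.976, -0.0, 0.002]
force: [-0.0, 0.5, -2.1]
grip_width: 0.0146
```

>>> send_rows --commands '[25,-60,0,-3,50,-120,0,-6,76,-180,0,-8,100,-240,0,-8,125,-295,0,-8,135,-321,0,-8,135,-321,0,-8,135,-321,0,-8,135,-321,0,-8]'

```text
time: 11.55
tool_pos: [0.5942, -0.0032, 0.3498]
tcp_rot: [-0.151, 0.989, -0.0, 0.002]
force: [0.2, 1.0, -2.0]
grip_width: 0.0149
```

Run:
```python
from h import *
s=sensors.state();print(s["time"],s["tool_pos"],s["tcp_rot"],s["force"],s["grip_width"],s["joint_pos"])
im=eyes.capture("scene");crop(im[:,:,::-1],220,130,380,330,3,"s6.png")
im=eyes.capture("top");crop(im[:,:,::-1],225,130,385,290,4,"t6.png")
im=eyes.capture("wrist");cv2.imwrite("pics/w6.png",im[:,:,::-1])
```

```text
11.55 [ 0.5942 -0.0032  0.3498] [-0.151   0.9885 -0.0001  0.0017] [ 0.2423  0.9678 -2.047 ] 0.01493664853105677 [-0.2257  0.0986  0.175   1.644   0.0011 -0.5288]
```

View pics/s6.png

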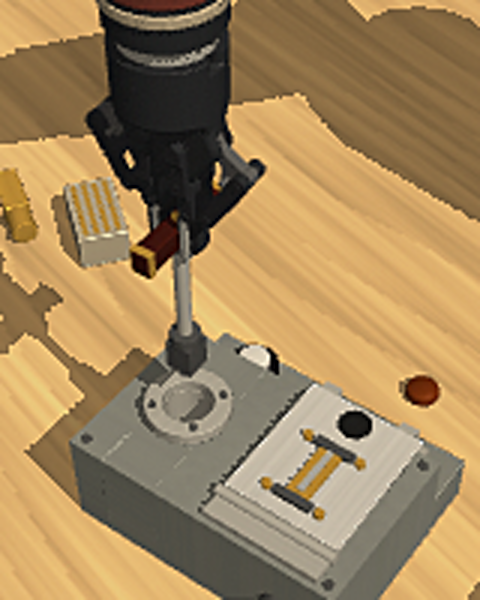

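View pics/t6.png

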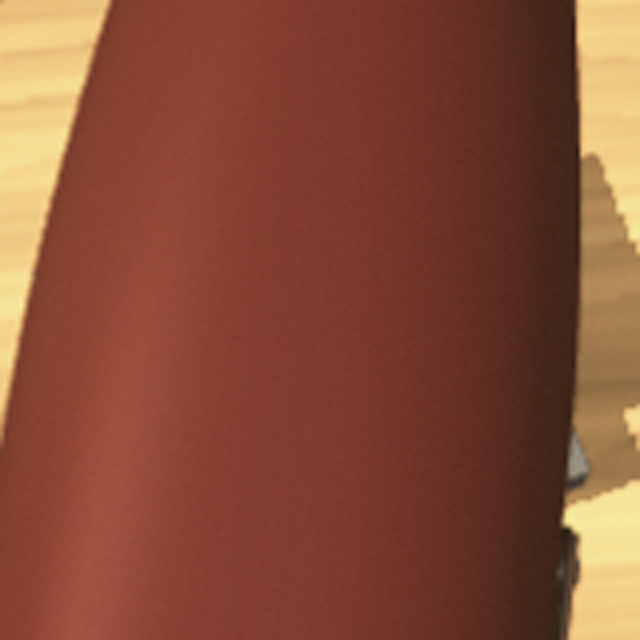

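View pics/w6.png

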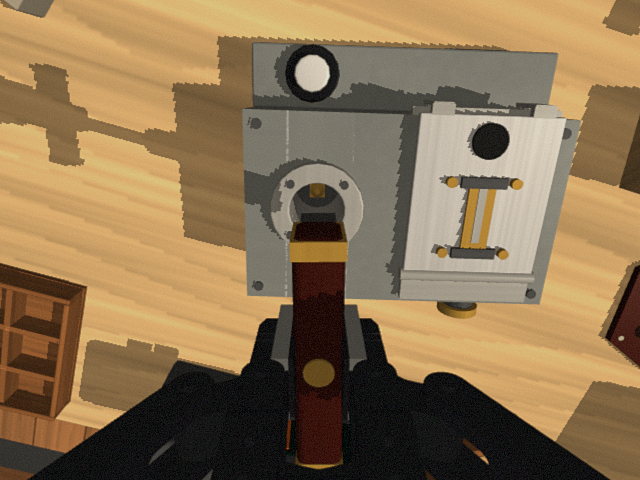

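```bash
python3 - <<'E'
from h import *
s=sensors.state();cs=cam("scene");t=s["tool_pos"]
M=R.from_quat(s["tcp_rot"]).as_matrix()
f=lambda p:t+M@np.array(p)
for n,p in dict(bot=(0,0,.196),sockTop=(0,0,.166),shank=(0,0,.1),barA=(.045,0,.054),barB=(-.045,0,.054)).items():print(n,f(p),(proj(cs,f(p))-[220,130])*3+1)
x=np.degrees(np.arctan2(M[1,0],M[0,0]));print("toolx",x)
E
python3 -c "
import cv2
i=cv2.imread('pics/s6.png');cv2.imwrite('pics/s6z.png',cv2.resize(i[170:420,90:290],None,fx=3,fy=2.4*1.25))"
```

```text
bot [ 0.5952 -0.0035  0.1543] [186.6076 360.7807]
sockTop [ 0.5951 -0.0035  0.1843] [184.9271 334.4909]
shank [ 0.5948 -0.0035  0.2503] [180.947  272.2246]
barA [ 0.5517 -0.0169  0.2961] [215.5966 189.0516]
barB [0.6376 0.01   0.2965] [138.075  262.6026]
toolx -162.63951182453076
```

View pics/s6z.png

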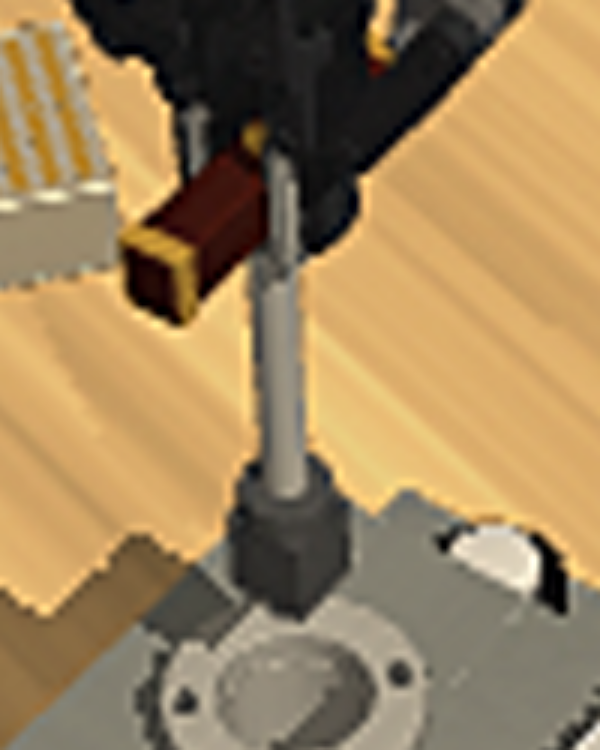

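Run:
```python
from h import *
s=sensors.state();c=cam("wrist",s);t=s["tool_pos"]
print("tcp",t,"dot",onz(c,(319,373),t[2]-.054+.010),"near end",onz(c,(319.5,240),t[2]-.054+.010))
print("stem/cone tip?",onz(c,(317,190),.034))
im=cv2.imread("pics/w6.png");crop(im,270,150,370,270,6,"w6z.png")
cs=cam("scene")
i=cv2.imread("pics/s6z.png")
a=np.linspace(0,6.28,80)
for r,z,cc in((.036,.107,(0,0,255)),(.021,.107,(0,255,0))):
    P=np.array([(proj(cs,[.5947+r*np.cos(k),-.0048+r*np.sin(k),z])-[220,130]) for k in a]);P=((P*3+1)-[90,170])*3+1
    cv2.polylines(i,[P.astype(np.int32)],True,cc,1)
cv2.imwrite("pics/s6o.png",i)
```

```text
tcp [ 0.5944 -0.0034  0.3503] dot [ 0.5944 -0.0032  0.3063] near end [ 0.5515 -0.0165  0.3063]
stem/cone tip? [ 0.5957 -0.0047  0.034 ]
```

View pics/w6z.png

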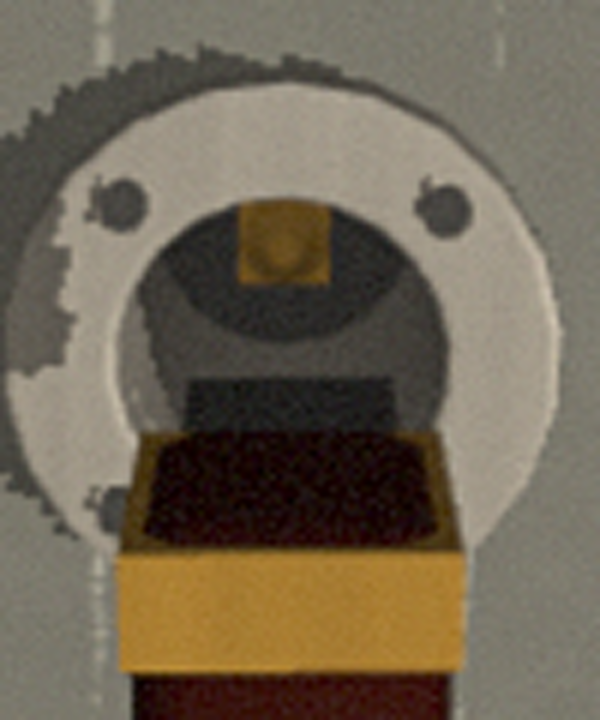

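View pics/s6o.png

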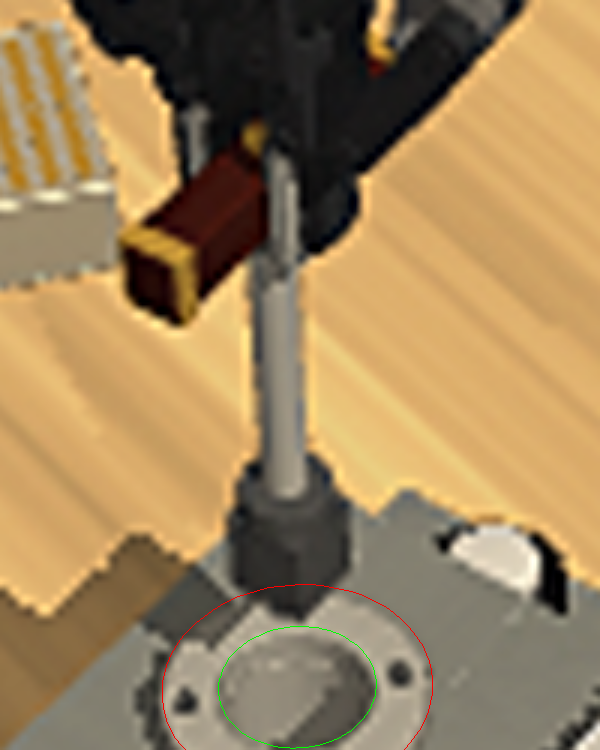

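>>> send_rows --commands '[0,-1,0,0,0,-1,-20,0,0,-1,-45,0,0,-1,-65,0,0,-1,-85,0,0,-1,-98,0,0,-1,-104,0,0,-1,-104,0]'

```text
time: 12.7
tool_pos: [0.5944, -0.0044, 0.2464]
tcp_rot: [-0.151, 0.989, -0.0, 0.002]
force: [-0.3, 0.6, -1.5]
grip_width: 0.015
```

Run:
```python
from h import *
s=sensors.state();print(s["time"],s["tool_pos"],s["tcp_rot"],s["force"],s["wrist_torque"],s["grip_width"])
M=R.from_quat(s["tcp_rot"]).as_matrix();print(s["tool_pos"]+M@[0,0,.196])
```

```text
12.7 [ 0.5944 -0.0044  0.2464] [-0.1509  0.9885 -0.0003  0.0021] [-0.2607  0.6424 -1.5293] [-0.0682  0.0263  0.035 ] 0.014979299835736109
[ 0.5952 -0.0044  0.0504]
```

Bottom at 50 mm, free. Now lower slowly over the point.

>>> send_rows --commands '[0,0,-4,0,0,0,-8,0,0,0,-11,0,0,0,-14,0,0,0,-17,0,0,0,-20,0,0,0,-20,0]'

```text
time: 13.58
tool_pos: [0.5942, -0.0044, 0.2261]
tcp_rot: [-0.151, 0.989, -0.0, 0.002]
force: [-1.1, 0.2, -2.7]
grip_width: 0.0145
```

>>> send_rows --commands '[0,0,-3,0,0,0,-6,0,0,0,-9,0,0,0,-11,0,0,0,-12,0,0,0,-12,0]'

```text
time: 14.32
tool_pos: [0.5943, -0.0044, 0.2145]
tcp_rot: [-0.151, 0.989, -0.0, 0.002]
force: [-0.9, -0.2, 1.2]
grip_width: 0.0147
```

>>> send_rows --commands '[0,0,0,6,0,0,0,12,0,0,0,18,0,0,0,24,0,0,0,30,0,0,0,36,0,0,0,42,0,0,0,48,0,0,0,54,0,0,0,60,0,0,0,66,0,0,0,66]' --grip_force 100

```text
time: 15.82
tool_pos: [0.5947, -0.0047, 0.2146]
tcp_rot: [-0.665, 0.747, 0.0, 0.002]
force: [1.7, -1.6, -1.7]
grip_width: 0.0142
```

```bash
cat > st.py <<'E'
from h import *
s=sensors.state();print(s["time"],s["tool_pos"],s["force"],s["wrist_torque"],s["grip_width"],s["joint_pos"])
M=R.from_quat(s["tcp_rot"]).as_matrix();print("bottom",s["tool_pos"]+M@[0,0,.196],"key yaw",np.degrees(np.arctan2(-M[1,0],-M[0,0])))
E
python3 st.py
```

```text
15.825 [ 0.5947 -0.0047  0.2146] [ 1.7107 -1.6171 -1.6629] [-0.4807 -0.5343 -0.0397] 0.014163008576977791 [-0.2291  0.087  -0.0828  1.3993  0.0038 -1.6832]
bottom [ 0.5952 -0.0041  0.0186] key yaw 83.31078335302355
```

>>> send_rows --commands '[0,0,0,4,0,0,0,8,0,0,0,10,0,0,0,10]'

```text
time: 16.32
tool_pos: [0.5948, -0.0048, 0.2146]
tcp_rot: [0.727, -0.687, -0.0, -0.002]
force: [0.7, -1.5, -3.4]
grip_width: 0.0144
```

```bash
python3 st.py
```

```text
16.325 [ 0.5948 -0.0048  0.2146] [ 0.6917 -1.4867 -3.4014] [-0.4584 -0.5151 -0.0736] 0.014400682929370634 [-0.2293  0.0877 -0.082   1.3997  0.0038 -1.8561]
bottom [ 0.5952 -0.0042  0.0186] key yaw 93.21213175037923
```

>>> send_rows --commands '[0,0,0,2,0,0,0,4,0,0,0,4]'

```text
time: 16.7
tool_pos: [0.5948, -0.0048, 0.2146]
tcp_rot: [0.75, -0.661, -0.0, -0.002]
force: [1.6, -1.4, -1.6]
grip_width: 0.0142
```

```bash
python3 st.py
```

```text
16.7 [ 0.5948 -0.0048  0.2146] [ 1.6489 -1.414  -1.6177] [-0.472  -0.4545 -0.0743] 0.01423207766704807 [-0.2293  0.088  -0.0817  1.4     0.0038 -1.9264]
bottom [ 0.5952 -0.0041  0.0186] key yaw 97.24006015067773
```

>>> send_rows --commands '[0,0,0,2,0,0,0,3,0,0,0,3]'

```text
time: 17.08
tool_pos: [0.5948, -0.0048, 0.2146]
tcp_rot: [0.767, -0.641, -0.0, -0.002]
force: [1.3, -1.2, -2.2]
grip_width: 0.0146
```

```bash
python3 st.py
```

```text
17.075 [ 0.5948 -0.0048  0.2146] [ 1.3352 -1.1827 -2.1742] [-0.4952 -0.4663 -0.0582] 0.014565358651241249 [-0.2293  0.0882 -0.0815  1.4002  0.0039 -1.979 ]
bottom [ 0.5951 -0.0041  0.0186] key yaw 100.25159489394802
```

>>> send_rows --commands '[0,0,0,2,0,0,0,3,0,0,0,3]'

```text
time: 17.45
tool_pos: [0.5948, -0.0049, 0.2146]
tcp_rot: [0.784, -0.621, -0.0, -0.002]
force: [0.9, -2.3, -2.7]
grip_width: 0.0149
```

```bash
python3 st.py
```

```text
17.45 [ 0.5948 -0.0049  0.2146] [ 0.8664 -2.2878 -2.7451] [-0.4886 -0.4182 -0.29  ] 0.014921647221727405 [-0.2294  0.0884 -0.0812  1.4004  0.004  -2.0316]
bottom [ 0.5951 -0.0041  0.0186] key yaw 103.25847611756326
```

>>> send_rows --commands '[0,0,0,2,0,0,0,3,0,0,0,3]'

```text
time: 17.82
tool_pos: [0.5948, -0.0049, 0.2146]
tcp_rot: [0.8, -0.6, -0.001, -0.002]
force: [1.7, -1.8, -1.4]
grip_width: 0.0142
```

```bash
python3 st.py
python3 - <<'E'
from h import *
im=eyes.capture("scene");crop(im[:,:,::-1],210,140,380,310,4,"s7.png")
im=eyes.capture("wrist");cv2.imwrite("pics/w7.png",im[:,:,::-1])
E
```

```text
17.825 [ 0.5948 -0.0049  0.2146] [ 1.6992 -1.8082 -1.3757] [-0.5226 -0.5002 -0.4509] 0.014185994585159078 [-0.2294  0.0886 -0.081   1.4006  0.004  -2.0842]
bottom [ 0.5951 -0.0041  0.0186] key yaw 106.26959709894693
```

View pics/s7.png

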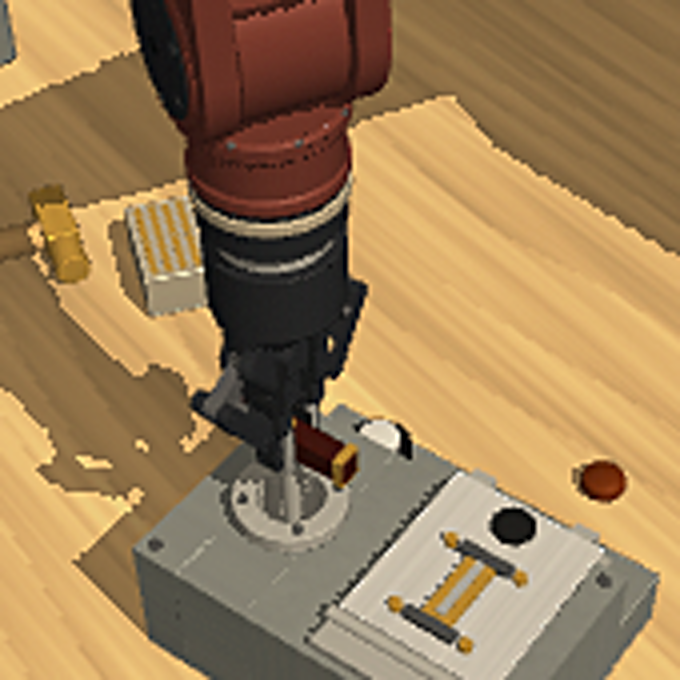

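View pics/w7.png

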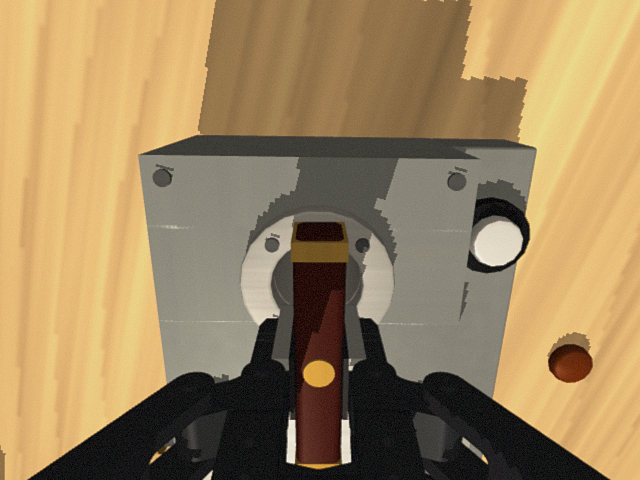

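>>> send_rows --commands '[0,0,0,-3,0,0,0,-5,0,0,-1,-5,0,0,-1,-5]'

```text
time: 18.42
tool_pos: [0.5951, -0.0049, 0.2145]
tcp_rot: [0.773, -0.634, 0.0, -0.002]
force: [-0.5, -0.7, 5.2]
grip_width: 0.0141
```

```bash
python3 st.py
```

```text
18.425 [ 0.5951 -0.0049  0.2145] [-0.537  -0.7055  5.1653] [-0.4102 -0.0563 -0.0306] 0.014077585595222868 [-0.2293  0.0877 -0.082   1.3989  0.0039 -1.9973]
bottom [ 0.5956 -0.0043  0.0186] key yaw 101.29957293766331
```

Standing on the shoulder with torque relieved. Release and rise straight up.

>>> send_rows --commands '[0,0,0,0,0,0,0,0,0,0,0,0,0,0,0,0,0,0,0,0,0,0,0,0]' --claw 0.5

```text
time: 19.18
tool_pos: [0.5951, -0.0049, 0.2145]
tcp_rot: [0.773, -0.634, 0.0, -0.002]
force: [-0.2, 0.7, -0.6]
grip_width: 0.0427
```

>>> send_rows --commands '[0,0,15,0,0,0,40,0,0,0,70,0,0,0,110,0,0,0,110,0]'

```text
time: 19.8
tool_pos: [0.5962, -0.0051, 0.3294]
tcp_rot: [0.773, -0.634, 0.003, -0.004]
force: [0.2, -0.2, 0.2]
grip_width: 0.0427
```

```bash
python3 st.py
python3 - <<'E'
from h import *
im=eyes.capture("scene");crop(im[:,:,::-1],210,140,380,310,4,"s8.png")
im=eyes.capture("wrist");cv2.imwrite("pics/w8.png",im[:,:,::-1])
E
```

```text
19.8 [ 0.5962 -0.0051  0.3294] [ 0.1845 -0.2042  0.1936] [-0.0326 -0.0117 -0.0118] 0.04266245722636967 [-0.2293  0.0896  0.1283  1.6007  0.004  -1.9973]
bottom [ 0.598  -0.0048  0.1334] key yaw 101.30098358630167
```

View pics/s8.png

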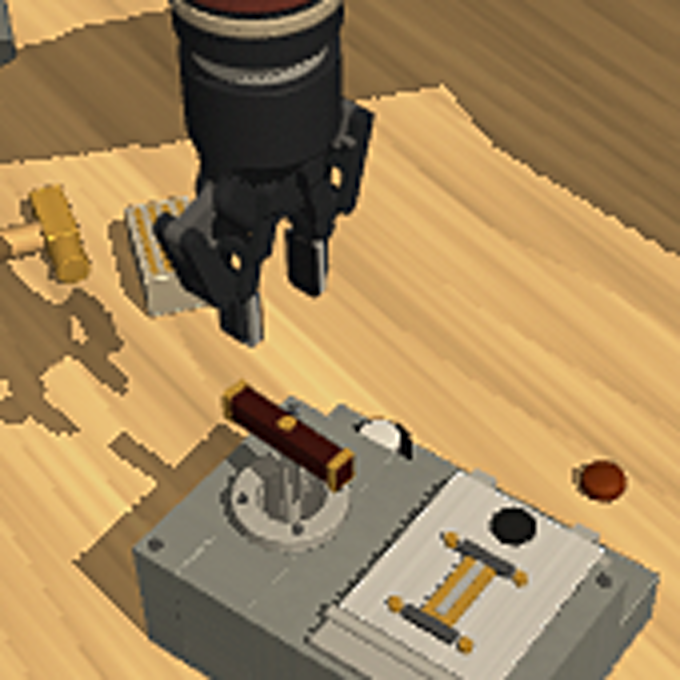

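View pics/w8.png

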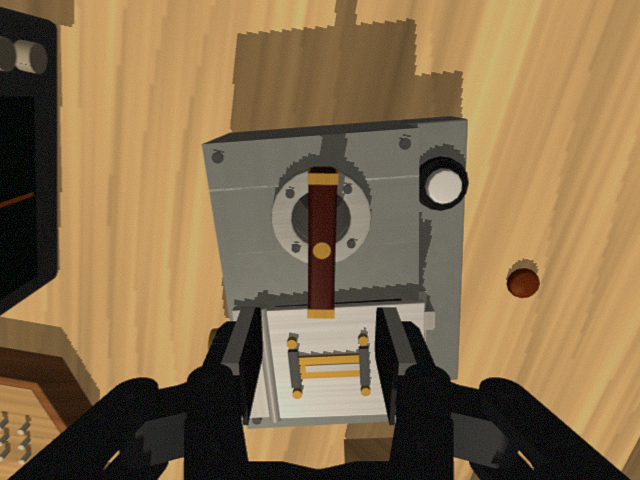

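>>> send_rows --commands '[0,-60,20,0,-40,-120,20,0,-80,-180,20,0,-120,-240,20,0,-150,-300,20,0,-150,-350,20,0,-150,-350,20,0,-150,-350,20,0,-150,-350,20,0]'

```text
time: 21.02
tool_pos: [0.4457, -0.3537, 0.345]
tcp_rot: [0.774, -0.634, 0.0, -0.003]
force: [-0.2, -1.2, 0.5]
grip_width: 0.0429
```

Run:
```python
from h import *
a=eyes.capture("scene");b=eyes.capture("top")
cv2.imwrite("pics/s9.png",a[:,:,::-1]);cv2.imwrite("pics/t9.png",b[:,:,::-1]);crop(b[:,:,::-1],225,150,385,290,5,"t9z.png")
```

```text
(no output)
```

View pics/s9.png

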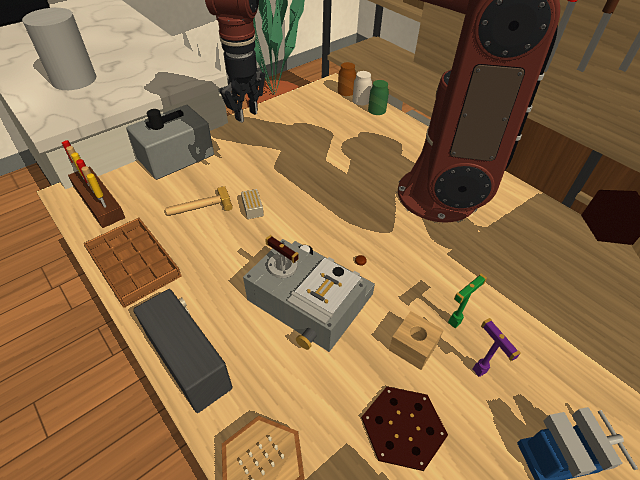

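View pics/t9z.png

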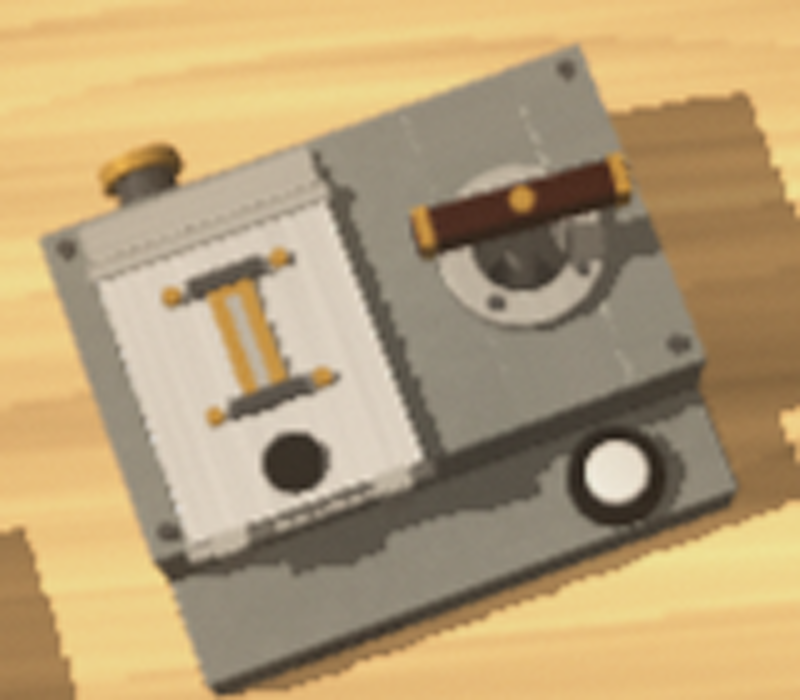

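Run:
```python
from h import *
ct,cs=cam("top"),cam("scene")
u=lambda x,y:(225+x/5-.4,150+y/5-.4)
print(onz(ct,u(522,200),.170))
d=onz(ct,u(424,230),.17)-onz(ct,u(621,175),.17);print("bar yaw",np.degrees(np.arctan2(d[1],d[0])))
print(order.job_done())
```

```text
[ 0.5951 -0.0047  0.17  ]
bar yaw 101.08821816750356
the job is handed in; nothing more can be done
None
```

The tuning station is ready: the reed seat is shut and the T-key stands upright on the valve stem with the valve turned to its stop. I handed the job in at about 21 s of robot time, against the 61 s limit.

- **Seat:** I pressed the thumb pad down with closed fingertips until the push reached about 10 N. After release it stayed level through every later picture. The thumb-pad position in the top view matches an angle of about 0 to 0.05 rad. I did not see the clip arms under the lip directly.
- **Valve:** I took the key from its block, lowered it onto the stem without noticeable force, and turned it anticlockwise. The turning torque was about 0.07 N m up to a key yaw of about 100°. It then rose to 0.45 N m as the stop took the load. I then eased off 5°, set the key on the shoulder and let go. I inferred that the valve is fully open from this torque rise, since the stem itself is hidden by the key.
- **Key:** In the final top view the bar centre, taken at its seated height, lies at x 0.595, y -0.005 m, directly above the stem. Its bar yaw is 101°. That is about 2° more than my estimate for the stop plus the key's play (99°).
- **Other things:** The final scene picture shows nothing else visibly moved.

Early on, the scene camera disagreed by up to about 3 mm with the top and wrist cameras on the collar's position. One chest corner also fitted badly, 7 pixels off in the scene view. I used the top and wrist cameras, which agreed with each other.

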